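Lock the food pan into its holder with the cam lever

ROBOT

A 6-joint arm with a two-finger parallel gripper is mounted at the origin on the work surface. World frame = base frame: x ahead of the robot, y to its left, z up, the work surface at z = 0. Lengths are in m, angles in rad, forces in N, time in s.
With the tool pointing down it reaches from about 0.35 to 0.925 m from the base axis. Payload 6.4 kg.
Tool frame: the origin (TCP) lies at the very end of the fingers, on their centre line; the grasp point (between the pads) lies 19 mm behind it; z points along the fingers, y is the direction in which the jaws open and shut (so a half turn about z gives the same grasp; the last joint's range is limited). The gripper opens to 85 mm and grips with 20 to 120 N. Pads are 22 mm wide; open, the fingers measure 114 mm over their backs; the gripper's body (76 mm by 85 mm) begins 54 mm behind the grasp point. The pads swing forward as they close: fully open they stand 13 mm farther back than shut.
Start: joints at [1.041, 0.245, 1.558, -0, 1.339, -0.174], TCP at [0.226, 0.609, 0.231] pointing down, gripper open.
Joint ranges: [-3.13, 3.13], [-1.02, 2.26], [0.13, 2.54], [-0.95, 4.09], [0.21, 2.88], [-2.74, 2.74]. Speed limits (rad/s): [2.57, 2.57, 3.14, 3.14, 3.14, 3.14].

INTERFACE

Orientations are given as a rotation vector (axis times angle).
In Python, from station import sensors, vision, hand_in, finder gives the robot as it stands.
- The arm moves only by the tool play_rows, never from a script. Its argument "motion" is a list of rows, each a list of 6 numbers: the shift along the world's x, y, z in mm, then the turn, a rotation vector about the world's x, y, z in degrees. A call has 1 to 20 rows; each row shifts and turns the commanded pose from where the row before left it; what a row does not reach is not made up. A row lasts 1/8 s, in which the tool goes at most 62.5 mm and 10.7 degrees, less where a joint would pass 70% of its speed; a pose out of reach is approached as far as the arm can. A call with a gripper value outside its range is refused whole. "claw" is the gripper's target within -1 to 1 (fully open at 1, half-way at 0, shut at -1), set as the call begins (left out, the last holds). The fingers move at their own pace and stop on an object; "newtons" is the grip in N (left out, the last holds). Time passes only in rows, so rows that do not move let the fingers close. It gives the time, the measured TCP pose, the force and the opening at its end, in the units of the state.
- sensors.read_state(): the state, without advancing time (a new reading comes with each control period).
- vision.snapshot(name): name is "scene" or "side" or "wrist"; returns a dict with "pixels" (420x560x3 uint8, red, green, blue), "mtx" (3x3 intrinsics, pixels), "R" (3x3) and "t" (3): a world point X has camera coordinates R X + t. Camera axes: x right, y down, z forward; pixel columns grow to the right and rows downward; lengths in m; the calibration is good to about 2 mm. The wrist camera is an equidistant fisheye: a pixel r from the principal point sees the ray r / f radians off the axis. A picture is of the moment at which its call begins. There is no depth.
- hand_in(): hands the job in, once; it reports no verdict.
Trained networks look in the newest picture that a camera, given by its name, has taken for a name from the list of things; names that differ only in an ending like _2 or _b are one class to them, and where a whole thing is asked for, a point or a joint stands for the part that bears it (a point fixed in the world has none). Each returns a list of dicts, best first, with "confidence" (0 to 1); they miss things now and then, are a little off and sometimes report something else, mostly with a low value. They report only what shows in the picture. A call takes as long as a camera call. They do not tell look-alikes from the thing itself.
- finder.recognise(camera, thing): "pixel" ([row, column] in pixels, amid what is visible of it).
- finder.tip_of(camera, thing): "pixel" ([row, column] in pixels: a listed point, or the origin of a listed thing).
The state is a dict: "time": time; "qpos": joint angles; "qd": joint speeds; "tau": joint torques, N m; "tcp_pos": TCP position; "ee_rot": TCP orientation; "ft_force": force on the tool from outside, world axes, zero at the start; "torque": the same for the moment, N m; "gripper_width": finger opening in m.
Only numpy, scipy, OpenCV 4.12 (cv2) and the standard library are available. Lean on these libraries where they do the work, as an engineer would, in place of code of your own. Each camera call takes 0.05 s, during which the arm holds its last target.

TASK

Push the small steel food pan along the rails of its holder until it bears against the sprung buffer at the back. Then push (do not grip) the cam lock's black handle with closed fingers through its full quarter turn to the end stop and lean on it there with about 18 N for half a second to seat it, so the pan stays clamped when you let go. Meet both slowly: never push the pan or the handle with more than 32 N, keep the pan flat on the holder and leave the other things on the counter alone.

Things in the scene. Friction and masses are not known exactly. Their poses are not given: they have to be found in the camera images.
- holder: Low aluminium plate fixed on the counter with two rails and a back wall. Origin: on the counter, on the rails' mid line, where the pan's front wall stands when home. +x: along the rails from the open front to the back wall; z up. Plate: x -125 to 215, y -120 to 80, 6 mm thick. Rails: inner faces y = +-56.5, outer +-68.5, tops z 22, x -90 to 180 mm. Back wall 58 mm high.
- pivot (a point): Point on the vertical pivot axis of the cam lock, at the handle's mid height (66 mm above the counter); in the holder's frame x = -5, y = -85 mm. The hub is 28 mm across, its top 76 mm above the counter. Axes as the holder's.
- pan: Open empty steel food pan 176 (x) x 108 (y) x 65 mm high, about 0.35 kg, standing on the plate (underside z = 6 mm) between the rails, drawn out 60 to 100 mm to the front, x axis along the holder's. Origin: centre of its underside; front wall 88 mm from it on the -x side. Home (just touching the buffer): origin at x = 88 mm in the holder's frame. If more than 50 mm out it blocks the cam.
- turn (a joint): Turn of the cam lock, rad: 0 open, handle along the holder's -y; grows clockwise seen from above; 1.571 at the hard end stop, handle along the holder's -x. Starts at 0 to 0.25. Stays where left; needs 0.55 N m to turn, about 0.9 N m in the last 5 degrees, where its roller (45 mm arm at right angles to the handle, 26 to 44 mm above the counter) presses the pan's front wall.
- cam: The whole cam lock: steel hub, roller arm and black handle. Origin on the pivot axis 26 mm above the counter. The handle points along this body's -y, the roller arm along its -x.
- grip (a point): Middle of the black plastic hand grip, a bar 90 mm long, 18 mm wide, 22 mm high: 100 mm from the pivot axis, 66 mm above the counter (grip from 55 to 77 mm high, from 55 to 145 mm out). Axes as the cam's: -y points outwards along the handle.
- buffer (a joint): Travel of the sprung buffer bar in front of the back wall in m: 0 free, 0.014 fully pressed; 2 N per mm. The lock at its stop presses it about 3.5 mm through the pan.
- sauce_bottle: Bystander, leave alone: clear sauce bottle 52 mm across, 170 mm high; origin at the centre of its underside.
- spice_jar: Bystander, leave alone: glass jar with a steel cap, 56 mm across, 90 mm high; origin at the centre of its underside.
- bowl: Bystander, leave alone: white bowl 90 mm across, 45 mm high; origin at the centre of its underside.
- tub_stack: Bystander, leave alone: stack of clear take-away tubs 166 x 120 x 146 mm; origin at the centre of its underside.
- spoon: Bystander, leave alone: steel serving spoon 240 mm long; origin at the centre of its underside.
- pan_lid: Bystander, leave alone: steel pan lid 176 x 108 mm; origin at the centre of its underside.
- cutlery_cup: Bystander, leave alone: steel cup 80 mm across, 120 mm high; origin at the centre of its underside.
Not all that is in view belongs to the job. Leave any blue or turquoise look-alike of the pan alone.

How it is judged:
By the outcome, as a careful person would: the job done as asked, in the order asked, and still so for the second after the job is handed in, with the robot touching nothing.
It also fails if it takes over 72 s, if anything falls off the work surface, if the arm or the gripper's body presses on something with over 40 N, if the wrist force passes 120 N, or if a joint passes its speed limit or range.

## Working session

There is one attempt and no reset: what is moved stays moved. The work goes in short steps, Python scripts to look and compute and a tool call to move; the robot and the scene stay as the last step left them, time stands still between calls to the robot, and variables do not carry over. Pictures are saved under pics/ and viewed, and the job is handed in when it is done.

Besides the shell and the picture viewer there is one more tool, called after ">>>" as name(argument=value, ...), one argument or row to a line, values as JSON. play_rows: Moves the arm, as the interface text tells. Its arguments: {"type":"object","properties":{"motion":{"type":"array","items":{"type":"array","items":{"type":"number"}}},"claw":{"type":"number"},"newtons":{"type":"number"}},"required":["motion"]}

```bash
ls; mkdir -p pics
python3 - <<'E'
from station import sensors, vision, finder
import cv2
s=sensors.read_state(); print({k:(v if not hasattr(v,'round') else v) for k,v in s.items()})
for c in ['scene','side','wrist']:
    p=vision.snapshot(c); cv2.imwrite(f'pics/a_{c}.png',p['pixels'][:,:,::-1])
    print(c,p['mtx'],p['R'],p['t'])
    for n in ['holder','pan','cam']:
        print(n,'rec',[(x['pixel'],round(x['confidence'],2)) for x in finder.recognise(c,n)][:4],'tip',[(x['pixel'],round(x['confidence'],2)) for x in finder.tip_of(c,n)][:4])
    for n in ['pivot','grip']:
        print(n,'tip',[(x['pixel'],round(x['confidence'],2)) for x in finder.tip_of(c,n)][:4])
print(sensors.read_state()['time'])
E
```

```text
pics
{'time': 0.0, 'qpos': array([ 1.04089239e+00,  2.45832878e-01,  1.55900178e+00, -1.21811068e-05,
        1.33868137e+00, -1.74088994e-01]), 'qd': array([-0.00202223, -0.00177288, -0.00027183, -0.00123488, -0.00086747,
       -0.0004278 ]), 'tau': array([ 9.27567598e-04, -4.29520547e+01, -3.26123643e+01, -1.37804423e-04,
        5.40228197e-03, -9.52671030e-06]), 'tcp_pos': array([0.22613944, 0.60880879, 0.23017486]), 'ee_rot': array([-5.55849135e-01, -3.09136408e+00,  2.84180583e-03]), 'ft_force': array([-0.73131596,  0.71181492,  0.2433178 ]), 'torque': array([-0.01589661, -0.03128401, -0.03648757]), 'gripper_width': 0.08571730939761403}
scene [[466.71984299   0.         277.25660823]
 [  0.         466.71984299 201.68451034]
 [  0.           0.           1.        ]] [[-0.65913111  0.75201615 -0.00422888]
 [ 0.64983484  0.56672246 -0.50649811]
 [-0.37849816 -0.33659673 -0.8622307 ]] [ 0.36079358 -0.33162796  1.55339576]
holder rec [([225.3, 236.1], 0.83)] tip [([209.3, 271.2], 0.89), ([214.0, 269.9], 0.61), ([146.2, 157.7], 0.61)]
pan rec [([104.5, 266.9], 0.91), ([204.5, 267.
[... 686 characters left out ...]
217.8], 0.71), ([213.4, 281.8], 0.56)] tip [([287.1, 197.7], 0.85), ([224.7, 281.6], 0.77), ([188.9, 216.9], 0.66), ([236.2, 277.0], 0.5)]
cam rec [([239.7, 273.1], 0.83)] tip [([239.8, 276.2], 0.8)]
pivot tip [([225.6, 276.2], 0.8)]
grip tip [([250.2, 269.8], 0.89)]
wrist [[325.1922621    0.         279.16957753]
 [  0.         325.1922621  211.8935789 ]
 [  0.           0.           1.        ]] [[ 3.49598798e-01  9.36899462e-01  2.82120022e-04]
 [ 8.98329874e-01 -3.35292251e-01  2.83870647e-01]
 [ 2.66052849e-01 -9.89874001e-02 -9.58862543e-01]] [-0.65059013 -0.03550737  0.37886153]
holder rec [] tip []
pan rec [([308.8, 75.4], 0.86)] tip []
cam rec [] tip []
pivot tip []
grip tip []
1.35
```

View pics/a_scene.png

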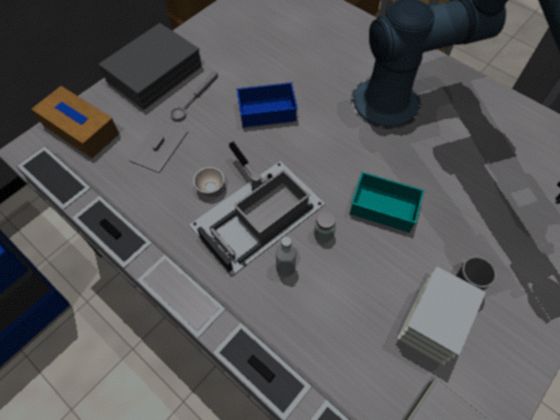

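View pics/a_side.png

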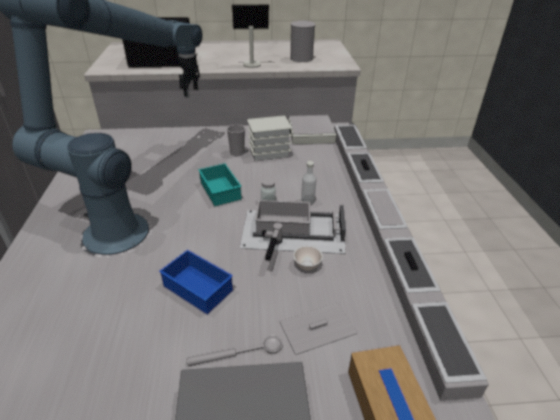

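View pics/a_wrist.png

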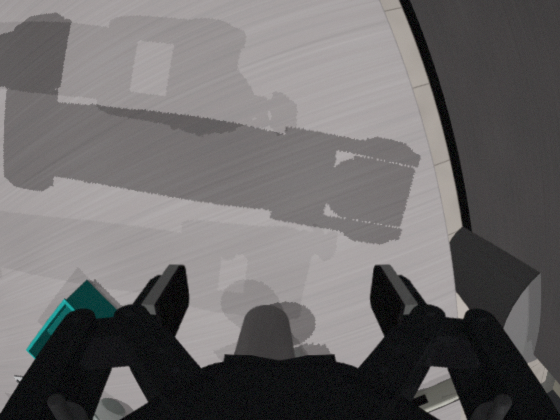

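Run:
```python
import cv2
a=cv2.imread('pics/a_scene.png')[130:280,170:340]; cv2.imwrite('pics/b_scene.png',cv2.resize(a,None,fx=4,fy=4,interpolation=cv2.INTER_CUBIC)[:600])
a=cv2.imread('pics/a_side.png')[185:285,225:365]; cv2.imwrite('pics/b_side.png',cv2.resize(a,None,fx=5.5,fy=5.5,interpolation=cv2.INTER_CUBIC))
```

```text
(no output)
```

View pics/b_scene.png

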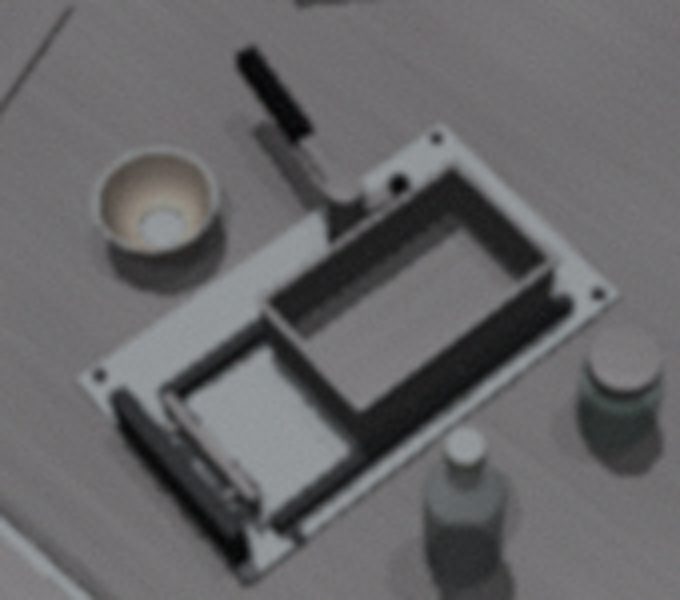

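View pics/b_side.png

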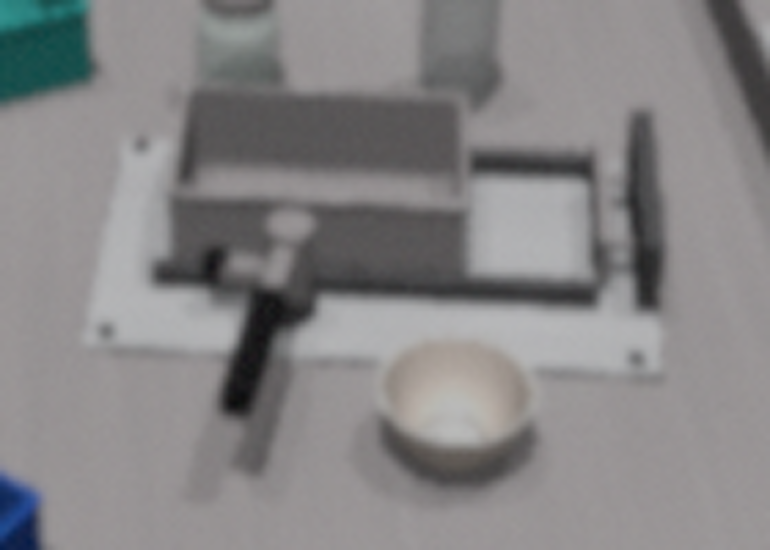

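```bash
cat > fit.py <<'E'
import numpy as np
from scipy.optimize import least_squares
C={'scene':(np.array([[466.71984299,0,277.25660823],[0,466.71984299,201.68451034],[0,0,1]]),np.array([[-0.65913111,0.75201615,-0.00422888],[0.64983484,0.56672246,-0.50649811],[-0.37849816,-0.33659673,-0.8622307]]),np.array([0.36079358,-0.33162796,1.55339576])),
'side':(np.array([[419.22879212,0,276.53110683],[0,419.22879212,202.2111323],[0,0,1]]),np.array([[0.99691401,-0.07803264,0.00856492],[-0.03922941,-0.58971837,-0.80665563],[0.06799636,0.8038303,-0.59095968]]),np.array([-0.54281415,0.10130234,1.41456534]))}
def proj(c,X):
    K,R,t=C[c]; p=K@(R@np.asarray(X,float)+t); return p[:2]/p[2]
def unproj(c,uv,z):
    K,R,t=C[c]; o=-R.T@t; d=R.T@np.linalg.solve(K,[uv[0],uv[1],1.]); return o+d*(z-o[2])/d[2]
def Rz(a): return np.array([[np.cos(a),-np.sin(a),0],[np.sin(a),np.cos(a),0],[0,0,1]])
def h2w(p,X): return Rz(p[2])@np.asarray(X,float)+[p[0],p[1],0]
E
cat > run1.py <<'E'
from fit import *
sc=lambda u,v:np.array([(u+.5)/4-.5+170,(v+.5)/4-.5+130]); sd=lambda u,v:np.array([(u+.5)/5.5-.5+225,(v+.5)/5.5-.5+185])
P=[('scene',sc(440,122),(-.125,-.12,.006)),('scene',sc(620,295),(-.125,.08,.006)),('scene',sc(80,378),(.215,-.12,.006)),('scene',sc(247,578),(.215,.08,.006)),
('side',sd(125,140),(-.125,.08,.006)),('side',sd(85,345),(-.125,-.12,.006)),('side',sd(660,375),(.215,-.12,.006))]
Q=[('scene',sc(455,165),-1,-1),('scene',sc(552,262),-1,1),('scene',sc(265,310),1,-1),('scene',sc(362,425),1,1),
('side',sd(190,90),-1,1),('side',sd(175,195),-1,-1),('side',sd(467,205),1,-1),('side',sd(467,95),1,1)]
H=[('scene',sc(247,50),.145),('scene',sc(300,133),.055),('side',sd(237,405),.145),('side',sd(270,298),.055)]
PV=[('scene',np.array([256.1,176.2])),('side',np.array([276.2,225.6]))]
def res(p):
    r=[]
    for c,uv,X in P: r.append(proj(c,h2w(p,X))-uv)
    for c,uv,a,b in Q: r.append(proj(c,h2w(p,(p[3]+a*.088,b*.054,.071)))-uv)
    for c,uv,d in H: r.append(proj(c,h2w(p,(-.005-d*np.sin(p[4]),-.085-d*np.cos(p[4]),.066)))-uv)
    for c,uv in PV: r.append(proj(c,h2w(p,(-.005,-.085,.066)))-uv)
    return np.concatenate(r)
s=least_squares(res,[.55,.1,0,.0,.1],loss='soft_l1')
print(s.x,np.degrees(s.x[2])); print(res(s.x).reshape(-1,2).round(1).tolist())
p=s.x
print('pivot',h2w(p,(-.005,-.085,.066)),'grip',h2w(p,(-.005-.1*np.sin(p[4]),-.085-.1*np.cos(p[4]),.066)))
print('panfront',h2w(p,(p[3]-.088,0,.071)),'out mm',88-1e3*p[3])
E
python3 run1.py
python3 - <<'E'
from station import finder
from fit import *
p=None
for n in ['bowl','spice_jar','sauce_bottle']:
    for c in ['scene','side']:
        f=finder.tip_of(c,n)
        if f: print(n,c,round(f[0]['confidence'],2),unproj(c,f[0]['pixel'][::-1],0.0))
E
```

```text
[ 0.55428444 -0.00631225 -0.1445116   0.01178149  0.134563  ] -8.279905011586502
[[0.2, 0.1], [0.2, -0.3], [-1.2, 0.3], [0.4, 1.0], [-1.0, -0.8], [-1.4, -0.7], [-0.0, -0.7], [-1.4, -0.5], [-0.1, -0.1], [-2.8, -1.9], [-2.0, -3.7], [-0.4, -1.4], [-1.0, -1.2], [0.0, -0.4], [0.1, -0.0], [-1.1, 1.7], [1.2, 1.8], [-1.0, -0.0], [-0.6, -0.5], [-0.3, 1.9], [0.4, 1.6]]
pivot [ 0.53709578 -0.08970619  0.066     ] grip [ 0.50954916 -0.18583727  0.066     ]
panfront [0.4788604  0.00466392 0.071     ] out mm 76.2185094727463
bowl scene 0.98 [ 0.6245766  -0.19575513  0.        ]
bowl side 0.69 [ 0.62839988 -0.19724099  0.        ]
spice_jar scene 0.66 [0.51724916 0.14027105 0.        ]
spice_jar side 0.69 [ 6.24443239e-01 -2.09965374e-01 -1.11022302e-16]
sauce_bottle scene 0.66 [0.66109524 0.13530092 0.        ]
sauce_bottle side 0.58 [ 6.61093660e-01  1.54783373e-01 -1.11022302e-16]
```

```bash
cat > ov.py <<'E'
from fit import *
import cv2,sys
def overlay(img,c,p,x0,y0,w,h,f,out,shift=(0,0)):
    a=cv2.resize(cv2.imread(img)[y0:y0+h,x0:x0+w],None,fx=f,fy=f,interpolation=cv2.INTER_CUBIC)
    def pl(pts,col,closed=True):
        q=np.array([(proj(c,h2w(p,X))+shift-[x0,y0]+.5)*f-.5 for X in pts]).round().astype(int)
        cv2.polylines(a,[q.reshape(-1,1,2)],closed,col,1)
    pl([(-.125,-.12,.006),(-.125,.08,.006),(.215,.08,.006),(.215,-.12,.006)],(0,255,255))
    for z,col in ((.071,(0,0,255)),):
        pl([(p[3]+i*.088,j*.054,z) for i,j in ((-1,-1),(-1,1),(1,1),(1,-1))],col)
    for y in (.0565,-.0565,.0685,-.0685): pl([(-.09,y,.022),(.18,y,.022)],(0,255,0))
    s,co=np.sin(p[4]),np.cos(p[4])
    u=np.array([-s,-co,0]); v=np.array([-co,s,0]); o=np.array([-.005,-.085,.077])
    pl([o+.055*u+.009*v,o+.145*u+.009*v,o+.145*u-.009*v,o+.055*u-.009*v],(255,255,0))
    th=np.linspace(0,6.28,20); pl([(-.005+.014*np.cos(t),-.085+.014*np.sin(t),.076) for t in th],(255,0,255))
    cv2.imwrite(out,a)
E
python3 - <<'E'
from ov import *
p=[0.55428444,-0.00631225,-0.1445116,0.01178149,0.134563]
overlay('pics/a_scene.png','scene',p,170,130,170,150,4,'pics/c_scene.png')
overlay('pics/a_side.png','side',p,225,185,140,100,5.5,'pics/c_side.png')
E
```

```text
(no output)
```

View pics/c_scene.png

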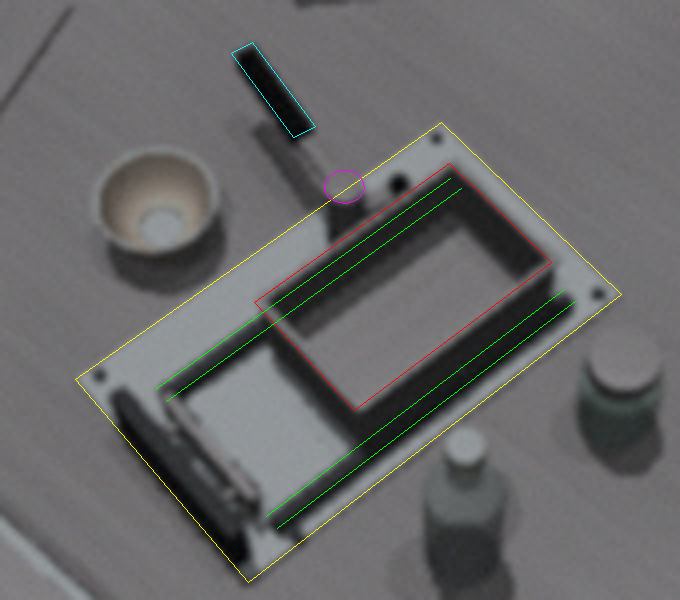

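View pics/c_side.png

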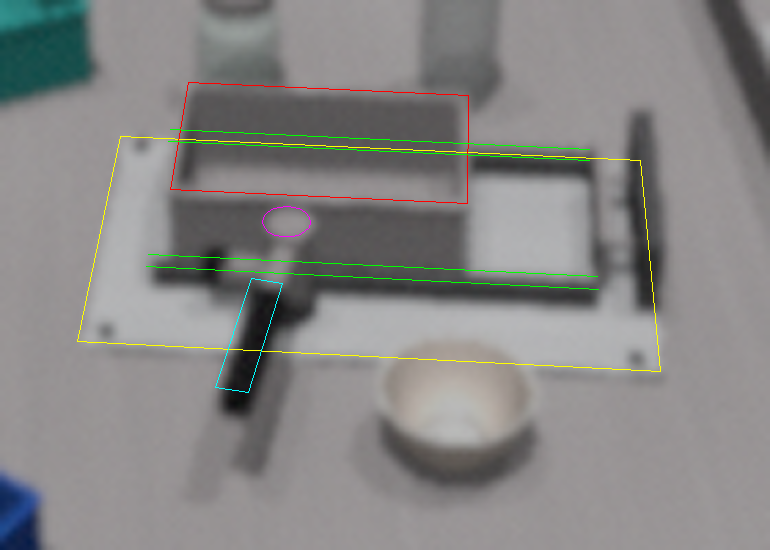

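>>> play_rows(
  motion=[
    [15,-43,-5,0,0,1],
    [15,-43,-5,0,0,1],
    [15,-43,-5,0,0,1],
    [15,-43,-5,0,0,1],
    [15,-43,-5,0,0,1],
    [15,-43,-5,0,0,1],
    [15,-43,-5,0,0,1],
    [15,-43,-5,0,0,1],
    [15,-43,-5,0,0,1],
    [15,-43,-5,0,0,1],
    [15,-43,-5,0,0,1],
    [15,-43,-5,0,0,1],
    [15,-43,-5,0,0,0],
    [13,-39,-5,0,0,0],
    [0,0,0,0,0,0],
    [0,0,0,0,0,0],
  ],
  claw=-1,
  newtons=40,
)

```text
time: 3.65
tcp_pos: [0.4342, 0.0116, 0.1613]
ee_rot: [-0.23, -3.133, -0.0]
ft_force: [0.0, -0.2, 0.4]
gripper_width: -0.0001
```

Run:
```python
from station import vision,finder
import cv2,numpy as np
from fit import unproj
p=vision.snapshot('wrist'); cv2.imwrite('pics/d_wrist.png',p['pixels'][:,:,::-1])
np.savez('w.npz',**{k:p[k] for k in('mtx','R','t')})
K,R,t=p['mtx'],p['R'],p['t']
def un(px,z):
    r=np.array([px[1]-K[0,2],px[0]-K[1,2]])/K[0,0]; th=np.linalg.norm(r)
    d=R.T@np.r_[r/th*np.sin(th),np.cos(th)]; o=-R.T@t; return o+d*(z-o[2])/d[2]
for n,z in [('holder',0),('pan',.006),('pivot',.066),('grip',.066),('cam',.026)]:
    print(n,[(x['pixel'],round(x['confidence'],2),un(x['pixel'],z).round(4)) for x in finder.tip_of('wrist',n)][:3])
```

```text
holder []
pan [([82.3, 475.4], 0.98, array([0.3431, 0.2279, 0.006 ])), ([113.1, 22.2], 0.88, array([ 0.2908, -0.2617,  0.006 ]))]
pivot [([339.7, 192.8], 0.7, array([ 0.5445, -0.0866,  0.066 ]))]
grip [([314.6, 98.9], 0.94, array([ 0.511 , -0.1801,  0.066 ]))]
cam [([311.0, 197.2], 0.58, array([ 0.5375, -0.0892,  0.026 ]))]
```

View pics/d_wrist.png

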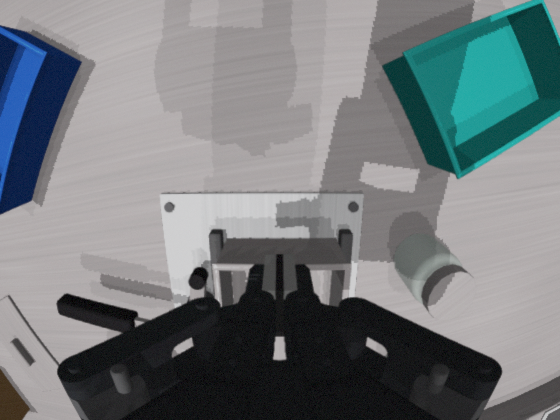

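>>> play_rows(
  motion=[
    [0,0,-25,0,0,0],
    [0,0,-25,0,0,0],
    [0,0,-25,0,0,0],
    [0,0,-25,0,0,0],
    [0,0,-20,0,0,0],
    [0,0,-16,0,0,0],
    [0,0,0,0,0,0],
    [0,0,0,0,0,0],
  ],
)

```text
time: 4.95
tcp_pos: [0.4349, 0.0114, 0.0259]
ee_rot: [0.229, 3.132, -0.0]
ft_force: [-0.1, 0.5, 0.1]
gripper_width: -0.0
```

Run:
```python
from station import vision,sensors
import cv2,numpy as np
from fit import *
K=np.load('w.npz');K,R,t=K['mtx'],K['R'],K['t']
def un(px,z):
    r=np.array([px[1]-K[0,2],px[0]-K[1,2]])/K[0,0]; th=np.linalg.norm(r)
    d=R.T@np.r_[r/th*np.sin(th),np.cos(th)]; o=-R.T@t; return o+d*(z-o[2])/d[2]
p=[0.55428444,-0.00631225,-0.1445116]
for px,z,m in [((193,162),.006,(-.125,-.12,.006)),((193,362),.006,(-.125,.08,.006)),((304,62),.077,None),((326,134),.077,None)]:
    print(un(px,z).round(4), None if m is None else h2w(p,m).round(4))
for c in ['side']:
    q=vision.snapshot(c)['pixels'][:,:,::-1]
    cv2.imwrite('pics/e_side.png',cv2.resize(q[130:285,205:365],None,fx=3.7,fy=3.7,interpolation=cv2.INTER_CUBIC))
print(sensors.read_state()['ft_force'])
```

```text
[ 0.4137 -0.1009  0.006 ] [ 0.4133 -0.1071  0.006 ]
[0.4428 0.0914 0.006 ] [0.4421 0.0909 0.006 ]
[ 0.4912 -0.2134  0.077 ] None
[ 0.5179 -0.1358  0.077 ] None
[-0.99350638 -0.78454784 -0.22979582]
```

View pics/e_side.png

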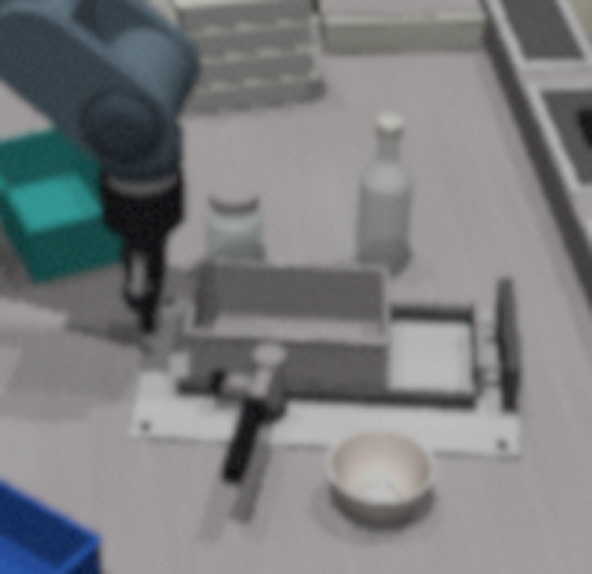

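>>> play_rows(
  motion=[
    [5.9,-0.9,0,0,0,0],
    [5.9,-0.9,0,0,0,0],
    [5.9,-0.9,0,0,0,0],
    [3,-0.4,0,0,0,0],
    [2,-0.3,0,0,0,0],
    [2,-0.3,0,0,0,0],
    [2,-0.3,0,0,0,0],
    [2,-0.3,0,0,0,0],
    [2,-0.3,0,0,0,0],
    [2,-0.3,0,0,0,0],
    [2,-0.3,0,0,0,0],
    [2,-0.3,0,0,0,0],
    [2,-0.3,0,0,0,0],
    [2,-0.3,0,0,0,0],
  ],
)

```text
time: 6.75
tcp_pos: [0.4753, 0.0052, 0.0253]
ee_rot: [-0.23, -3.133, 0.0]
ft_force: [-0.5, 0.0, -0.7]
gripper_width: 0.0003
```

>>> play_rows(
  motion=[
    [2,-0.3,0,0,0,0],
    [2,-0.3,0,0,0,0],
    [2,-0.3,0,0,0,0],
    [2,-0.3,0,0,0,0],
    [2,-0.3,0,0,0,0],
  ],
)

```text
time: 7.38
tcp_pos: [0.4852, 0.0037, 0.0253]
ee_rot: [-0.23, -3.133, 0.0]
ft_force: [-0.7, 0.3, 0.2]
gripper_width: -0.0003
```

```bash
cat > st.py <<'E'
from station import vision,sensors
import cv2,sys
n=sys.argv[1]
q=vision.snapshot('side')['pixels'][:,:,::-1]
cv2.imwrite(f'pics/{n}.png',cv2.resize(q[160:285,225:365],None,fx=4.5,fy=4.5,interpolation=cv2.INTER_CUBIC))
s=sensors.read_state(); print(s['time'],s['ft_force'].round(2),s['tcp_pos'].round(4))
E
python3 st.py f1
```

```text
7.425 [-1.31 -0.44 -0.15] [0.4855 0.0036 0.0254]
```

View pics/f1.png

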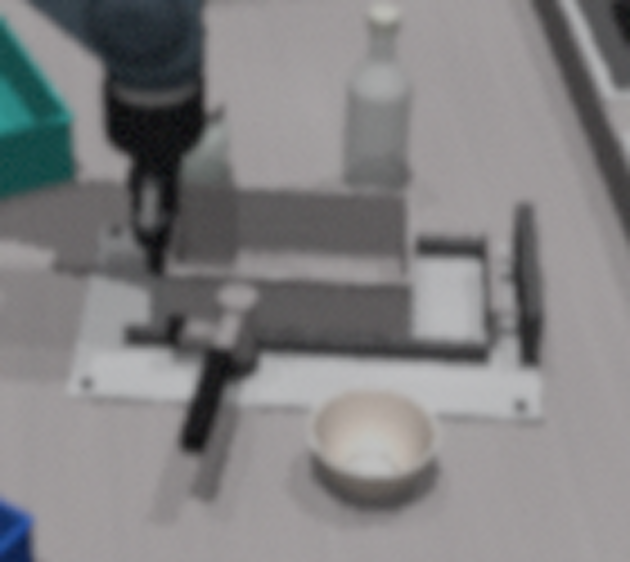

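>>> play_rows(
  motion=[
    [3,-0.45,0,0,0,0],
    [3,-0.45,0,0,0,0],
    [3,-0.45,0,0,0,0],
    [3,-0.45,0,0,0,0],
    [3,-0.45,0,0,0,0],
    [3,-0.45,0,0,0,0],
    [3,-0.45,0,0,0,0],
    [3,-0.45,0,0,0,0],
    [3,-0.45,0,0,0,0],
    [3,-0.45,0,0,0,0],
    [3,-0.45,0,0,0,0],
    [3,-0.45,0,0,0,0],
    [2,-0.3,0,0,0,0],
    [2,-0.3,0,0,0,0],
    [2,-0.3,0,0,0,0],
  ],
)

```text
time: 9.3
tcp_pos: [0.5272, -0.0026, 0.0253]
ee_rot: [-0.23, -3.133, -0.0]
ft_force: [-2.0, -0.1, 0.6]
gripper_width: -0.0002
```

```bash
python3 st.py f2
```

```text
9.35 [-0.68 -0.14 -0.68] [ 0.5275 -0.0027  0.0254]
```

View pics/f2.png

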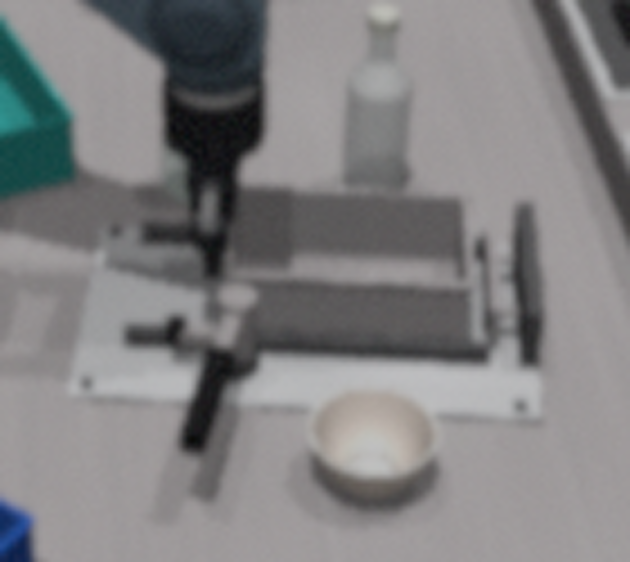

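>>> play_rows(
  motion=[
    [1.5,-0.2,0,0,0,0],
    [1.5,-0.2,0,0,0,0],
    [1.5,-0.2,0,0,0,0],
    [1.5,-0.2,0,0,0,0],
    [1.5,-0.2,0,0,0,0],
    [1.5,-0.2,0,0,0,0],
    [0,0,0,0,0,0],
  ],
)

```text
time: 10.22
tcp_pos: [0.5365, -0.0039, 0.0254]
ee_rot: [0.23, 3.132, -0.0]
ft_force: [-0.6, -0.2, -0.2]
gripper_width: -0.0002
```

>>> play_rows(
  motion=[
    [1.5,-0.2,0,0,0,0],
    [1.5,-0.2,0,0,0,0],
    [1,-0.15,0,0,0,0],
    [1,-0.15,0,0,0,0],
    [0,0,0,0,0,0],
  ],
)

```text
time: 10.85
tcp_pos: [0.5413, -0.0045, 0.0253]
ee_rot: [0.23, 3.133, -0.0]
ft_force: [-0.9, 0.5, -0.9]
gripper_width: 0.0
```

>>> play_rows(
  motion=[
    [1,-0.15,0,0,0,0],
    [1,-0.15,0,0,0,0],
    [1,-0.15,0,0,0,0],
  ],
)

```text
time: 11.22
tcp_pos: [0.5434, -0.0048, 0.025]
ee_rot: [-0.229, -3.131, -0.0]
ft_force: [-5.7, 1.2, 3.4]
gripper_width: 0.0003
```

```bash
python3 st.py f3
```

```text
11.275 [-5.36  1.2   2.1 ] [ 0.5434 -0.0048  0.025 ]
```

View pics/f3.png

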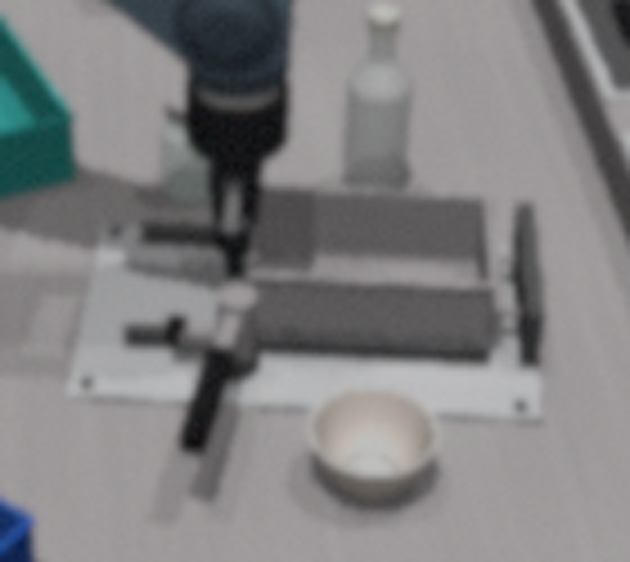

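>>> play_rows(
  motion=[
    [1,-0.15,0,0,0,0],
    [0,0,0,0,0,0],
    [0,0,0,0,0,0],
  ],
)

```text
time: 11.65
tcp_pos: [0.5441, -0.0048, 0.0248]
ee_rot: [-0.229, -3.131, -0.0]
ft_force: [-5.5, 0.4, 1.8]
gripper_width: -0.0001
```

>>> play_rows(
  motion=[
    [-1,0.15,0,0,0,0],
    [-1,0.15,0,0,0,0],
    [-1,0.15,0,0,0,0],
    [-1,0.15,0,0,0,0],
    [-6,0.9,0,0,0,0],
    [-10,1.5,0,0,0,0],
    [-10,1.5,0,0,0,0],
    [-10,1.5,0,0,0,0],
    [-10,1.5,0,0,0,0],
    [0,0,25,0,0,0],
    [0,0,30,0,0,0],
    [0,0,30,0,0,0],
    [0,0,15,0,0,0],
    [0,0,0,0,0,0],
  ],
)

```text
time: 13.4
tcp_pos: [0.4956, 0.0023, 0.1261]
ee_rot: [0.23, 3.131, -0.001]
ft_force: [-0.7, 0.2, 0.3]
gripper_width: 0.0002
```

```bash
python3 st.py f4
python3 - <<'E'
from station import vision,finder
import cv2,numpy as np
p=vision.snapshot('wrist'); cv2.imwrite('pics/g_wrist.png',p['pixels'][:,:,::-1])
K,R,t=p['mtx'],p['R'],p['t']
def un(px,z):
    r=np.array([px[1]-K[0,2],px[0]-K[1,2]])/K[0,0]; th=np.linalg.norm(r)
    d=R.T@np.r_[r/th*np.sin(th),np.cos(th)]; o=-R.T@t; return o+d*(z-o[2])/d[2]
for n,z in [('pivot',.066),('grip',.066)]:
    print(n,[(x['pixel'],round(x['confidence'],2),un(x['pixel'],z).round(4)) for x in finder.tip_of('wrist',n)][:3])
E
```

```text
13.45 [-0.71  0.15 -0.19] [0.4947 0.0025 0.1248]
pivot [([301.1, 167.9], 0.86, array([ 0.5391, -0.0885,  0.066 ]))]
grip [([278.9, 63.6], 0.91, array([ 0.5132, -0.1814,  0.066 ])), ([211.4, 439.2], 0.66, array([0.4982, 0.1162, 0.066 ]))]
```

View pics/f4.png

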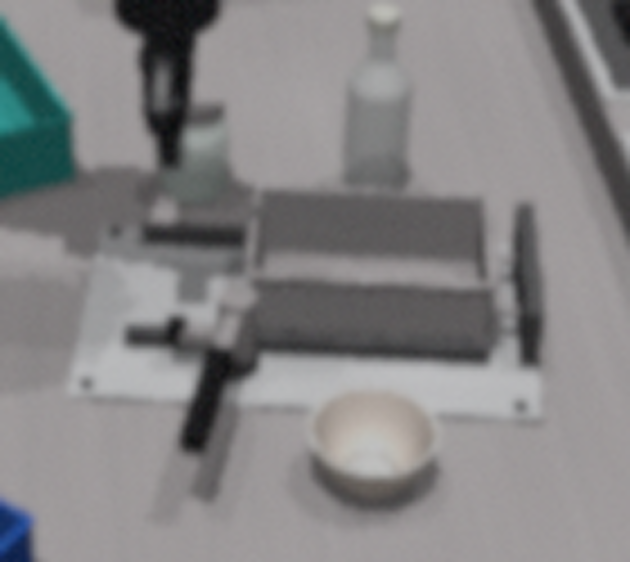

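View pics/g_wrist.png

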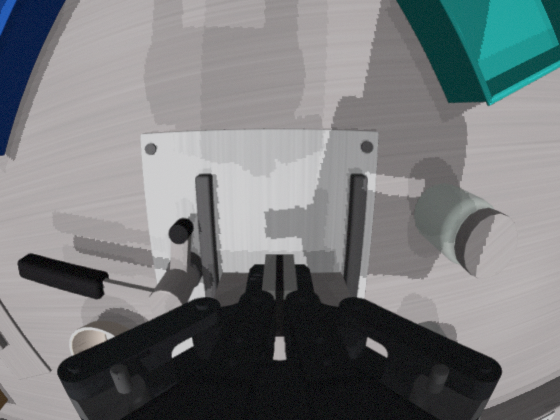

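>>> play_rows(
  motion=[
    [9,-33,0,0,0,-2],
    [9,-33,0,0,0,-2],
    [9,-33,0,0,0,-2],
    [9,-33,0,0,0,-2],
    [9,-33,0,0,0,0],
    [10,-32.5,0,0,0,0],
    [0,0,-20,0,0,0],
    [0,0,-20,0,0,0],
    [0,0,-20,0,0,0],
    [0,0,-11,0,0,0],
    [0,0,0,0,0,0],
  ],
)

```text
time: 14.98
tcp_pos: [0.5494, -0.1942, 0.053]
ee_rot: [-0.447, -3.107, -0.001]
ft_force: [0.9, -1.0, 1.1]
gripper_width: -0.0001
```

```bash
python3 st.py h1
python3 - <<'E'
from station import vision
import cv2
q=vision.snapshot('scene')['pixels'][:,:,::-1]
cv2.imwrite('pics/h1s.png',cv2.resize(q[110:260,170:340],None,fx=4,fy=4,interpolation=cv2.INTER_CUBIC))
E
```

```text
15.025 [-0.51 -0.56  0.47] [ 0.5501 -0.1947  0.054 ]
```

View pics/h1.png

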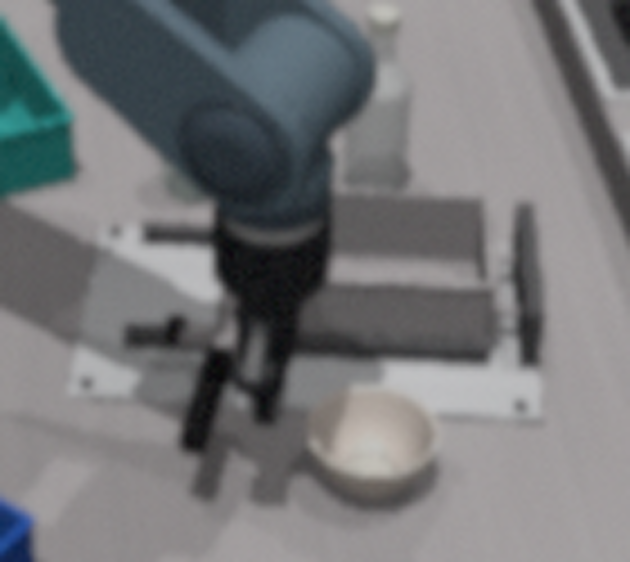

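View pics/h1s.png

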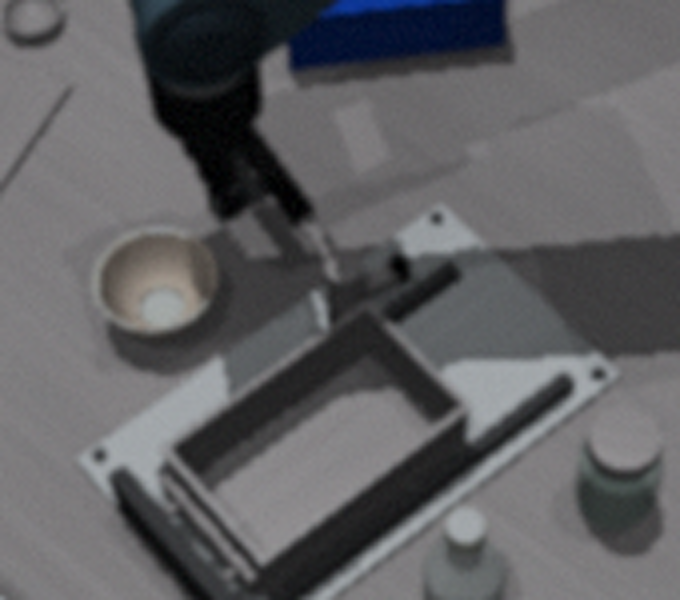

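>>> play_rows(
  motion=[
    [-3.8,1.1,0,0,0,0],
    [-3.8,1.1,0,0,0,0],
    [-1.9,0.6,0,0,0,0],
    [-1.9,0.6,0,0,0,0],
    [-1.9,0.6,0,0,0,0],
    [-1.9,0.6,0,0,0,0],
    [0,0,0,0,0,0],
  ],
)

```text
time: 15.95
tcp_pos: [0.5348, -0.1904, 0.0543]
ee_rot: [-0.448, -3.109, -0.0]
ft_force: [1.2, 0.4, -0.7]
gripper_width: 0.0
```

>>> play_rows(
  motion=[
    [-1.5,0.4,0,0,0,0],
    [-1,0.3,0,0,0,0],
    [-1,0.3,0,0,0,0],
    [0,0,0,0,0,0],
  ],
)

```text
time: 16.45
tcp_pos: [0.5313, -0.1895, 0.0543]
ee_rot: [-0.448, -3.109, -0.0]
ft_force: [0.8, 0.1, 0.5]
gripper_width: 0.0
```

>>> play_rows(
  motion=[
    [-1,0.3,0,0,0,0],
    [-1,0.3,0,0,0,0],
    [-1,0.3,0,0,0,0],
    [-1,0.3,0,0,0,0],
  ],
)

```text
time: 16.95
tcp_pos: [0.5286, -0.1888, 0.0546]
ee_rot: [0.448, 3.106, -0.001]
ft_force: [5.6, -0.9, -4.6]
gripper_width: -0.0007
```

Run:
```python
import numpy as np
pv=np.array([.539,-.0885]); c=np.array([.5274,-.1883]); r=c-pv
last=c
for k in range(1,28):
    a=-np.radians(3*k); q=pv+np.array([[np.cos(a),-np.sin(a)],[np.sin(a),np.cos(a)]])@r
    d=(q-last)*1e3; d=d.round(1); last=last+d/1e3
    print(k,8+3*k,d.tolist(),last.round(4).tolist())
```

```text
1 11 [-5.2, 0.7] [0.5222, -0.1876]
2 14 [-5.2, 1.1] [0.517, -0.1865]
3 17 [-5.1, 1.2] [0.5119, -0.1853]
4 20 [-5.0, 1.6] [0.5069, -0.1837]
5 23 [-4.9, 1.8] [0.502, -0.1819]
6 26 [-4.9, 2.1] [0.4971, -0.1798]
7 29 [-4.7, 2.3] [0.4924, -0.1775]
8 32 [-4.6, 2.5] [0.4878, -0.175]
9 35 [-4.4, 2.8] [0.4834, -0.1722]
10 38 [-4.3, 3.1] [0.4791, -0.1691]
11 41 [-4.2, 3.2] [0.4749, -0.1659]
12 44 [-3.9, 3.5] [0.471, -0.1624]
13 47 [-3.8, 3.6] [0.4672, -0.1588]
14 50 [-3.6, 3.9] [0.4636, -0.1549]
15 53 [-3.4, 4.0] [0.4602, -0.1509]
16 56 [-3.1, 4.2] [0.4571, -0.1467]
17 59 [-3.0, 4.4] [0.4541, -0.1423]
18 62 [-2.7, 4.5] [0.4514, -0.1378]
19 65 [-2.4, 4.7] [0.449, -0.1331]
20 68 [-2.2, 4.7] [0.4468, -0.1284]
21 71 [-2.0, 4.9] [0.4448, -0.1235]
22 74 [-1.7, 5.0] [0.4431, -0.1185]
23 77 [-1.4, 5.1] [0.4417, -0.1134]
24 80 [-1.2, 5.1] [0.4405, -0.1083]
25 83 [-0.9, 5.2] [0.4396, -0.1031]
26 86 [-0.6, 5.2] [0.439, -0.0979]
27 89 [-0.4, 5.2] [0.4386, -0.0927]
```

>>> play_rows(
  motion=[
    [-2.6,0.3,0,0,0,-1.5],
    [-2.6,0.4,0,0,0,-1.5],
    [-5.2,1.1,0,0,0,-3],
    [-5.1,1.2,0,0,0,-3],
  ],
)

```text
time: 17.45
tcp_pos: [0.5131, -0.1862, 0.0548]
ee_rot: [0.692, 3.06, -0.002]
ft_force: [5.5, -1.4, -3.7]
gripper_width: -0.0003
```

>>> play_rows(
  motion=[
    [-5.0,1.6,0,0,0,-3],
    [-4.9,1.8,0,0,0,-3],
    [-4.9,2.1,0,0,0,-3],
    [-4.7,2.3,0,0,0,-3],
    [-4.6,2.5,0,0,0,-3],
    [-4.4,2.8,0,0,0,-3],
  ],
)

```text
time: 18.2
tcp_pos: [0.4842, -0.1737, 0.0548]
ee_rot: [1.162, 2.915, -0.003]
ft_force: [3.0, -4.7, -3.4]
gripper_width: 0.0002
```

```bash
python3 st.py i1
```

```text
18.25 [ 1.42 -4.56 -1.25] [ 0.4837 -0.1732  0.0548]
```

View pics/i1.png

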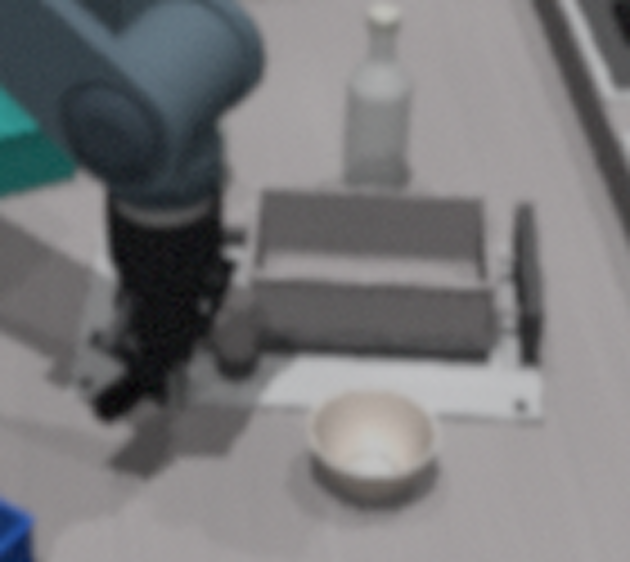

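Handle is turning properly (grip outer end now about (110,400) in the crop), the pan stays home. Continuing along the arc.

>>> play_rows(
  motion=[
    [-4.3,3.1,0,0,0,-3],
    [-4.2,3.2,0,0,0,-3],
    [-3.9,3.5,0,0,0,-3],
    [-3.8,3.6,0,0,0,-3],
    [-3.6,3.9,0,0,0,-3],
    [-3.4,4.0,0,0,0,-3],
    [-3.1,4.2,0,0,0,-3],
  ],
)

```text
time: 19.12
tcp_pos: [0.4574, -0.1485, 0.0549]
ee_rot: [1.673, 2.656, -0.005]
ft_force: [-1.6, -7.7, 0.1]
gripper_width: -0.0001
```

>>> play_rows(
  motion=[
    [-3.0,4.4,0,0,0,-3],
    [-2.7,4.5,0,0,0,-3],
    [-2.4,4.7,0,0,0,-3],
    [-1.1,2.3,0,0,0,-1.5],
    [-1.1,2.4,0,0,0,-1.5],
    [-1.0,2.5,0,0,0,-1.5],
  ],
)

```text
time: 19.88
tcp_pos: [0.4456, -0.1275, 0.0549]
ee_rot: [1.973, 2.443, -0.005]
ft_force: [-2.5, -6.1, 2.0]
gripper_width: 0.0
```

>>> play_rows(
  motion=[
    [-1.0,2.4,0,0,0,-1.5],
    [-0.9,2.5,0,0,0,-1.5],
    [-0.8,2.5,0,0,0,-1.5],
    [-0.7,2.5,0,0,0,-1.5],
    [-0.7,2.6,0,0,0,-1.5],
    [-0.6,2.5,0,0,0,-1.5],
  ],
)

```text
time: 20.62
tcp_pos: [0.4407, -0.1122, 0.0548]
ee_rot: [2.159, 2.281, -0.005]
ft_force: [-3.3, -6.3, 2.1]
gripper_width: 0.0004
```

```bash
python3 st.py i2
python3 - <<'E'
from station import vision
import cv2
q=vision.snapshot('scene')['pixels'][:,:,::-1]
cv2.imwrite('pics/i2s.png',cv2.resize(q[110:260,170:340],None,fx=4,fy=4,interpolation=cv2.INTER_CUBIC))
E
```

```text
20.675 [-3.22 -5.13  2.09] [ 0.4407 -0.112   0.0548]
```

View pics/i2.png

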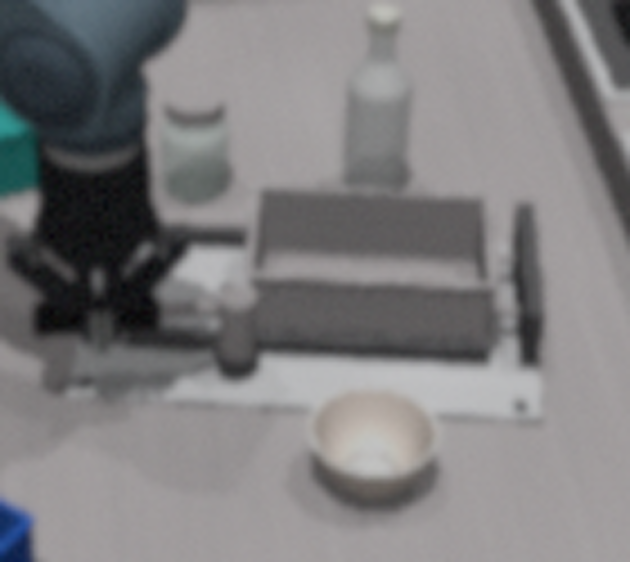

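View pics/i2s.png

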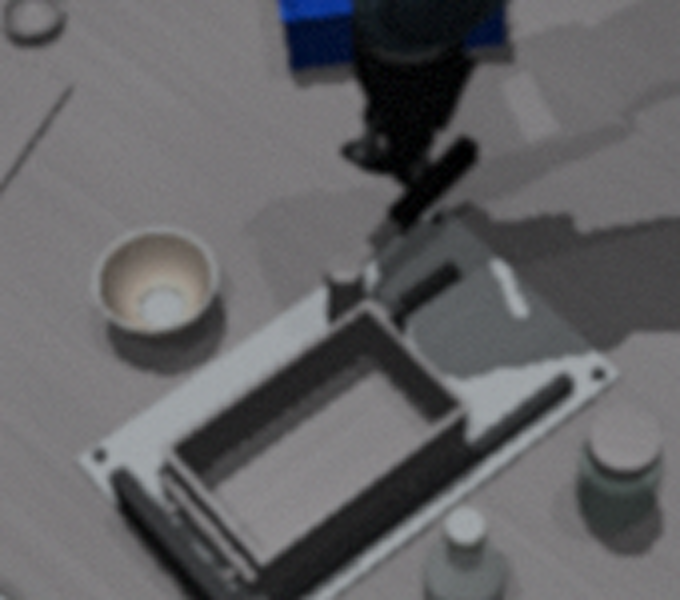

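>>> play_rows(
  motion=[
    [-0.6,2.5,0,0,0,-1.5],
    [-0.5,2.6,0,0,0,-1.5],
    [-0.4,1.8,0,0,0,-1],
    [-0.3,1.7,0,0,0,-1],
  ],
)

```text
time: 21.22
tcp_pos: [0.4391, -0.1035, 0.0548]
ee_rot: [2.256, 2.184, -0.004]
ft_force: [-2.0, -5.8, 1.9]
gripper_width: -0.0001
```

>>> play_rows(
  motion=[
    [-0.2,1.7,0,0,0,-1],
    [-0.2,1.3,0,0,0,-0.7],
    [-0.1,1.3,0,0,0,-0.7],
  ],
)

```text
time: 21.6
tcp_pos: [0.4386, -0.0992, 0.0548]
ee_rot: [2.301, 2.137, -0.004]
ft_force: [-3.6, -5.4, 2.7]
gripper_width: 0.0002
```

>>> play_rows(
  motion=[
    [-0.1,1.3,0,0,0,-0.7],
    [-0.1,1.3,0,0,0,-0.7],
    [-0.1,1,0,0,0,-0.5],
  ],
)

```text
time: 21.98
tcp_pos: [0.4382, -0.096, 0.0548]
ee_rot: [2.335, 2.098, -0.005]
ft_force: [-4.0, -8.0, 0.8]
gripper_width: -0.0002
```

>>> play_rows(
  motion=[
    [0,1,0,0,0,-0.6],
    [0,1,0,0,0,-0.6],
    [0,1,0,0,0,-0.5],
  ],
)

```text
time: 22.35
tcp_pos: [0.438, -0.0938, 0.0548]
ee_rot: [2.365, 2.064, -0.008]
ft_force: [-6.9, -13.8, 0.6]
gripper_width: -0.0002
```

>>> play_rows(
  motion=[
    [0.1,0.7,0,0,0,0],
  ],
)

```text
time: 22.48
tcp_pos: [0.438, -0.0937, 0.0548]
ee_rot: [2.363, 2.064, -0.01]
ft_force: [-6.9, -17.2, 1.3]
gripper_width: 0.0001
```

Run:
```python
from station import vision,sensors
import cv2
q=vision.snapshot('scene')['pixels'][:,:,::-1]
cv2.imwrite('pics/j1s.png',cv2.resize(q[120:240,200:340],None,fx=5,fy=5,interpolation=cv2.INTER_CUBIC))
s=sensors.read_state(); print(s['time'],s['ft_force'].round(2),s['tcp_pos'].round(4))
```

```text
22.525 [ -5.57 -15.74   1.62] [ 0.4381 -0.0938  0.0548]
```

View pics/j1s.png

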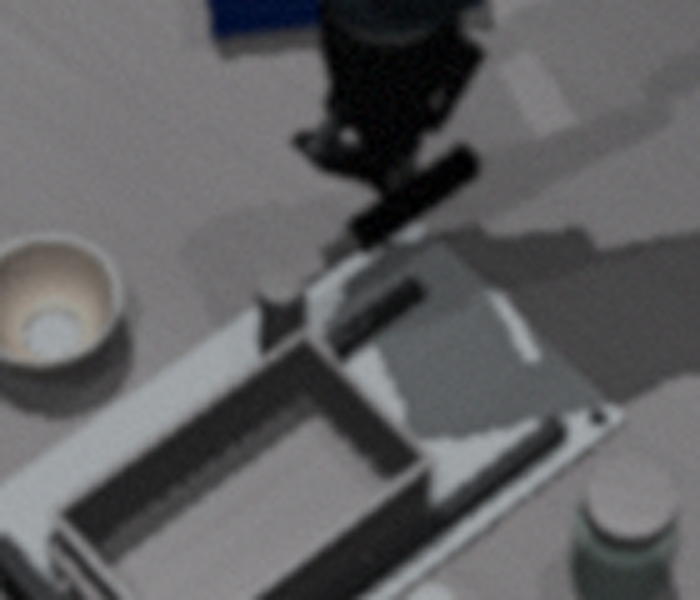

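>>> play_rows(
  motion=[
    [0,0.2,0,0,0,0],
    [0,0,0,0,0,0],
  ],
)

```text
time: 22.78
tcp_pos: [0.438, -0.0938, 0.0548]
ee_rot: [2.363, 2.064, -0.01]
ft_force: [-4.6, -16.7, 1.2]
gripper_width: 0.0001
```

>>> play_rows(
  motion=[
    [0,0.2,0,0,0,0],
    [0,0,0,0,0,0],
    [0,0,0,0,0,0],
  ],
)

```text
time: 23.15
tcp_pos: [0.438, -0.0937, 0.0548]
ee_rot: [2.363, 2.064, -0.01]
ft_force: [-6.7, -17.0, 0.8]
gripper_width: -0.0003
```

>>> play_rows(
  motion=[
    [0,0,0,0,0,0],
    [0,0,0,0,0,0],
    [0,0,0,0,0,0],
  ],
)

```text
time: 23.52
tcp_pos: [0.4381, -0.0937, 0.0549]
ee_rot: [2.363, 2.064, -0.01]
ft_force: [-7.1, -16.3, -0.5]
gripper_width: -0.0002
```

>>> play_rows(
  motion=[
    [0,0.3,0,0,0,0],
    [0,0,0,0,0,0],
    [0,0,0,0,0,0],
    [0,0,0,0,0,0],
    [0,0,0,0,0,0],
    [0,0,0,0,0,0],
  ],
)

```text
time: 24.28
tcp_pos: [0.438, -0.0937, 0.0548]
ee_rot: [2.363, 2.064, -0.011]
ft_force: [-7.3, -18.3, -0.2]
gripper_width: -0.0002
```

>>> play_rows(
  motion=[
    [-0.1,-1,0,0,0,0],
    [-0.1,-1,0,0,0,0],
    [-0.2,-1.5,0,0,0,0],
    [-0.3,-2,0,0,0,0],
    [-0.7,-5,0,0,0,0],
    [-1.4,-10,0,0,0,0],
    [-1.4,-10,0,0,0,0],
    [-1.4,-10,0,0,0,0],
    [0,0,25,0,0,0],
    [0,0,30,0,0,0],
    [0,0,30,0,0,0],
    [0,-20,30,0,0,0],
    [0,-30,20,0,0,0],
    [0,-30,10,0,0,0],
    [0,0,0,0,0,0],
  ],
)

```text
time: 26.15
tcp_pos: [0.4333, -0.2127, 0.2004]
ee_rot: [2.37, 2.059, 0.001]
ft_force: [-0.2, 0.3, -0.0]
gripper_width: 0.0001
```

```bash
python3 st.py k1
python3 - <<'E'
from station import vision,finder
from fit import *
import cv2
q=vision.snapshot('scene')['pixels'][:,:,::-1]
cv2.imwrite('pics/k1_scene.png',q)
from ov import overlay
p=[0.55428444,-0.00631225,-0.1445116,.0915,1.571]
overlay('pics/k1_scene.png','scene',p,190,120,150,150,4,'pics/k1s.png')
cv2.imwrite('pics/k1n.png',cv2.resize(q[120:270,190:340],None,fx=4,fy=4,interpolation=cv2.INTER_CUBIC))
pts={}
for n in ('pivot','grip'):
    f=finder.tip_of('scene',n)
    if f: pts[n]=unproj('scene',f[0]['pixel'][::-1],.066); print(n,f[0],pts[n])
E
```

```text
26.2 [-0.34  0.24 -0.11] [ 0.4328 -0.2113  0.1993]
pivot {'pixel': [177.9, 258.2], 'confidence': 0.64} [ 0.53204042 -0.08494251  0.066     ]
grip {'pixel': [159.2, 286.2], 'confidence': 0.79} [ 0.43059728 -0.06742743  0.066     ]
```

View pics/k1.png

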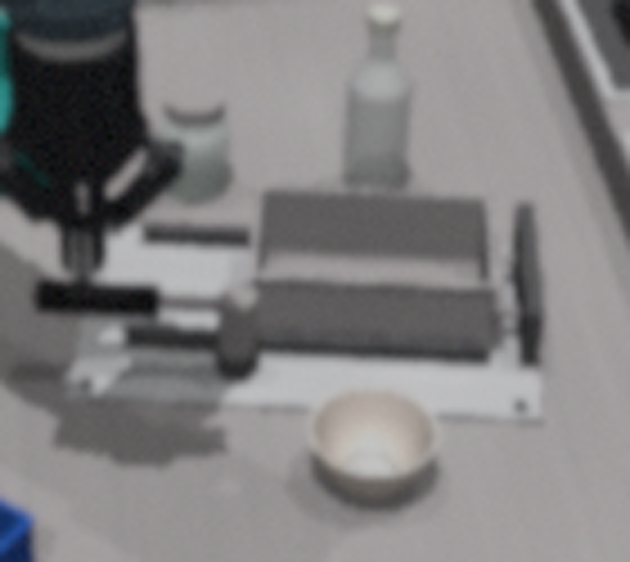

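View pics/k1s.png

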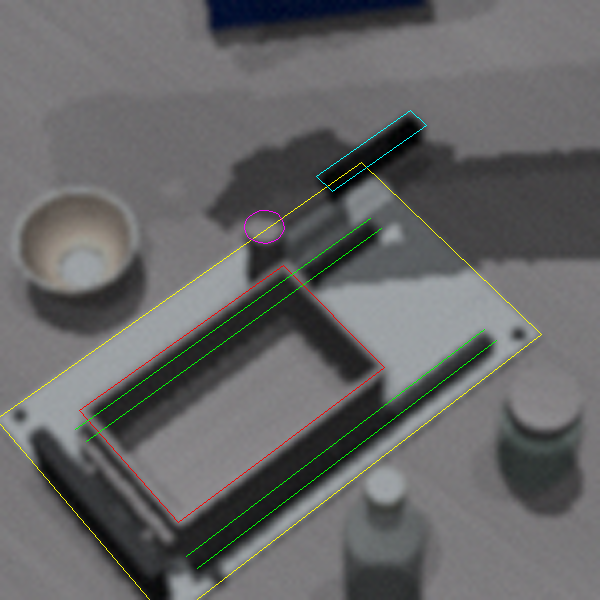

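View pics/k1n.png

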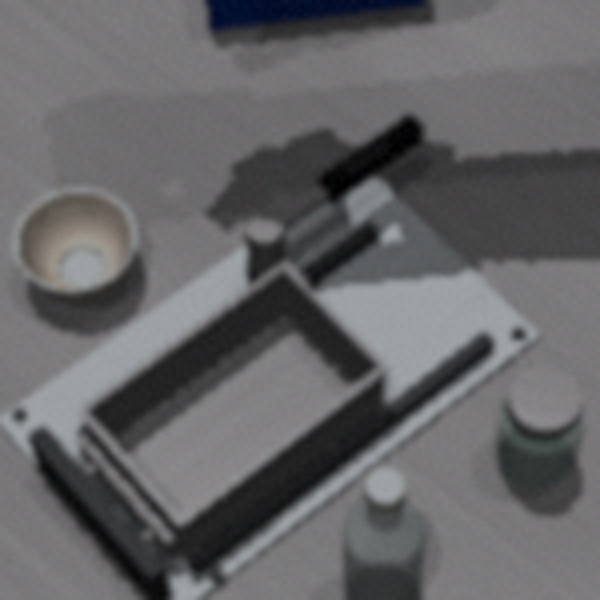

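```bash
python3 -c "
from station import hand_in
print(hand_in())"
```

```text
the job is handed in; nothing more can be done
None
```

The pan is against the sprung buffer and the cam lock is turned to its end stop. I handed the job in at about 26 s, with the robot clear of everything.

- **Pan:** I pushed the steel pan home along the rails with closed fingers. It took about 1–2 N while sliding, and about 5.5 N once it bore on the buffer.
- **Cam lock:** I pushed the handle round with closed fingers at about 5–8 N, rising to about 15 N near the end, where it stopped moving. I then leaned on it there for well over half a second at about 17–18 N square to the handle. The measured total, including sideways friction, peaked at about 20 N.
- **Last checks:** After I let go, the pictures showed the handle parallel to the rails (about 91° by the camera estimate, so at the stop within its error). The pan was flat and still against the buffer, and the bowl, jar and bottle were where they started. The wrist force read about 0.
- **Disagreement:** My camera fit of the holder was up to about 4 px off at some pan and handle points. I used the contact forces to judge position instead. I did not measure the buffer's final compression directly.

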